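# Clamp a sample panel in the coating bed with the hand crank

## Robot

A 6-joint arm with a two-finger parallel gripper is mounted at the origin on a cart in front of the work surface, level with it; the furniture and walls round the work are solid. World frame = base frame: x ahead of the robot, y to its left, z up, the work surface at z = 0. Lengths are in m, angles in rad, forces in N, time in s.
With the tool pointing down it reaches from about 0.25 to 0.775 m from the base axis. Payload 8.9 kg.
Tool frame: the origin (TCP) lies midway between the tips of the shut fingers; the grasp point (between the pads) lies 19 mm behind it; z points along the fingers, y is the line along which they close (so a half turn about z gives the same grasp; the last joint's range is limited). The gripper opens to 85 mm and grips with 20 to 120 N. Pads are 22 mm wide; open, the fingers measure 114 mm over their backs; the gripper's body (76 mm by 85 mm) begins 54 mm behind the grasp point. The pads swing forward as they close: fully open they stand 13 mm farther back than shut.
Start: joints at [-1.36, 0.291, -0.153, 1.127, 0, 1.431], TCP at [0.18, -0.493, 0.231] pointing down, gripper open.
Joint ranges: [-2.52, 2.52], [-0.91, 1.74], [-1.3, 1.37], [-1.96, 2.02], [-1.52, 1.47], [-3.14, 3.14]. Speed limits (rad/s): [2.22, 2.22, 2.79, 3.14, 3.14, 3.14].

## Interface

Orientations are given as a rotation vector (axis times angle).
In Python, from bench import * gives the robot as it stands.
- The arm moves only by the tool step_arm, never from a script. Its argument "increments" is a list of rows, each a list of 4 numbers: the shift along the tool's x, y, z in units of 60 mm (1.0 is 60 mm), then the turn about the tool's z in units of 6 degrees (1.0 is 6 degrees). In form: [[dx, dy, dz, turn], ...]. A call has 1 to 20 rows; each row is the pose to reach, as a shift and turn from the pose commanded when the call began, along the tool's axes at that moment; what a row does not reach only later rows make up. A row lasts 1/8 s, in which the tool goes at most 62.5 mm and 10.7 degrees, less where a joint would pass 70% of its speed; a pose out of reach is approached as far as the arm can. A call with a gripper value outside its range is refused whole. "gripper" is the closure, from -1 (fully open) to 1 (shut), so that 0 is half open, set as the call begins (left out, the last holds). The fingers move at their own pace and stop on an object; "squeeze" is the grip in N (left out, the last holds). Time passes only in rows, so rows that repeat a pose let the fingers close. It gives the time, the measured TCP pose, the force, the opening and the grip force at its end, in the units of the state.
- get_obs(): the state, without advancing time (a new reading comes with each control period).
- snapshot(name): name is "scene" or "top"; returns a dict with "img" (400x640x3 uint8, red, green, blue), "fx", "fy", "cx", "cy" (pixels), "world_from_camera" (4x4, takes a point from camera to world coordinates). Camera axes: x right, y down, z forward; pixel columns grow to the right and rows downward; lengths in m; the calibration is good to about 2 mm. A picture is of the moment at which its call begins. There is no depth.
- close_job(): hands the job in; it is judged then, once.
The state is a dict: "t": time; "joint_pos": joint angles; "dq": joint speeds; "joint_efforts": joint torques, N m; "tool_pos": TCP position; "tool_rot": TCP orientation; "force": force on the tool from outside, world axes, zero at the start; "ft_torque": the same for the moment, N m; "gripper_width": opening from 0.0 (shut) to 1.0 (fully open); "grip_force": force on a finger pad.
Only numpy, scipy, OpenCV 4.12 (cv2) and the standard library are available. Lean on these libraries where they do the work, as an engineer would, in place of code of your own. Each camera call takes 0.05 s, during which the arm holds its last target. There are 200 camera calls.

## Task

Get the coating bed ready for the next colour sample: tuck one short edge of the white panel under the fixed steel lip, then lay the other end down so that the panel lies flat and straight along the rail. Put the loose crank on the upright square shaft end and wind it clockwise, without letting it come off, until the jaw clamps the panel and the shaft comes up solid against its stop; leave the crank on the shaft, and do not disturb the loose cups and the dropper bottle.

Things in the scene. Friction and masses are not known exactly. Their poses are not given: they have to be found in the camera images.
- coating_bed: green coating bed fixed to the bench, base plate 100 x 260 x 12 mm. Origin on the bench under the axis of the upright drive shaft; z up, +y lengthwise from the shaft to the retaining lip. Along y: gear case 58 mm square, 62 mm high, with the square shaft end on top; the sliding jaw; a steel rail (y 76 to 192 mm) 36 mm wide, its top at z 34 mm; an end block 64 mm wide, 62 mm high.
- lip_mouth (a point): on the rail's top and centre line, right below the lip's edge, 178 mm along the bed's y from the shaft; axes as the bed's. The steel lip, 60 mm wide, overhangs the rail from here to the end block's stop face 14 mm farther (y 192 mm); the slot under it is 14.5 mm high at this mouth and slopes down to 10 mm at the stop face. The panel fits in only at a slope of about 14 degrees, far edge low.
- panel_seat (a point): where the centre of the panel's underside lies when the panel is home against the stop face: on the rail's top, 34 mm above the bench, 132 mm along the bed's y from the shaft axis. Axes as the bed's. The panel overhangs the rail by 10 mm on either side; beside the rail there is room for fingertips down to the base plate, 22 mm below the rail's top.
- test_panel: loose flat sample panel, white above and grey below, 56 x 120 x 8 mm, about 0.09 kg; origin at the centre of its underside, x across the 56 mm width, y along the 120 mm length, z up. Either short edge may go under the lip. Starts flat on the bench.
- jaw: green jaw carriage with a sprung steel pad on its lip side, whose nose tops out 49 mm above the bench. Origin in the plane of the free pad face at rail height; slides along the bed's y, 5 mm a turn of the shaft, towards the lip as the shaft turns clockwise seen from above. Origin at y 57 to 62 mm at the start, 74.5 mm when the screw is at its solid stop.
- jaw_pad: the sprung pad, 50 mm wide, carried by the jaw; origin in its face on the centre line at rail height. It yields up to 4 mm with about 5 N per mm and pushes the panel the last few mm home but does not straighten a skewed one; a panel at home has its near edge at y 72 mm, so at the stop the pad is pressed in about 2.5 mm. Its nose juts 4 mm past the face, 10.5 to 15 mm above the rail.
- shaft_shoulder (a point): on the shaft's axis at the shoulder on which the crank hub rests, 73 mm above the bench. z up; x and y are square to the flats of the 14 mm square end and turn with it. The square rises 22 mm, its top 4 mm tapering to 9 mm. Turning takes about 0.12 N m (2 N at the crank's grip); the shaft stays where left. It needs 2.5 to 3.5 turns to its stop, where the force suddenly rises.
- crank: loose dark steel crank lying on the bench, grip upwards, about 0.23 kg. Origin on the hub's axis at its underside; z up, x along the arm to the grip. Hub 30 mm square with rounded corners, 20 mm high, with a through square hole of 16 mm, flats along x and y. Arm 8 mm thick, 20 mm wide, flush with the hub's underside.
- crank_grip: black grip of the crank, 24 mm in diameter, spinning freely about its own upright axis, 52 mm from the hub's axis. Origin on that axis on the arm's upper face, 8 mm above the crank's underside; the grip reaches up 47 mm from there.
- sample_cup_1: small clear plastic cup, 51 mm wide, 46 mm high, loose, not to be disturbed; origin at the centre of its underside
- viscosity_cup: grey metal flow cup in a wire stand, 53 mm wide, 63 mm high, loose, not to be disturbed; origin at the centre of its underside
- dropper_bottle: brown dropper bottle, 37 mm wide, 117 mm high, loose, not to be disturbed; origin at the centre of its underside

How it is judged:
By the outcome, as a careful person would: the job done as asked, in the order asked, and still so for the second after the job is handed in, with the robot touching nothing.
It also fails if it takes over 72 s, if anything falls off the work surface, if the arm or the gripper's body presses on something with over 40 N, if the wrist force passes 120 N, or if a joint passes its speed limit or range.

## Working session

There is one attempt and no reset: what is moved stays moved. The work goes in short steps, Python scripts to look and compute and a tool call to move; the robot and the scene stay as the last step left them, time stands still between calls to the robot, and variables do not carry over. Pictures are saved under pics/ and viewed, at most 10 in all, crops included, and the job is handed in when it is done.

Besides the shell and the picture viewer there is one more tool, called as name(argument=value, ...), one argument or row to a line, values as JSON. step_arm: Moves the arm, as the interface text tells. Its arguments: {"type":"object","properties":{"increments":{"type":"array","items":{"type":"array","items":{"type":"number"}}},"gripper":{"type":"number"},"squeeze":{"type":"number"}},"required":["increments"]}

```bash
ls; mkdir -p pics; python3 - <<'E'
from bench import *
import cv2,numpy as np
for n in("scene","top"):
    s=snapshot(n); cv2.imwrite(f"pics/{n}0.png",s["img"][:,:,::-1]); print(n,s["fx"],s["fy"],s["cx"],s["cy"],np.round(s["world_from_camera"],3).tolist())
print(get_obs())
E
```

```text
pics
scene 381.0195380396606 381.0195380396606 316.55477444284855 198.12277819900186 [[-0.669, -0.474, 0.573, -0.044], [-0.743, 0.443, -0.501, 0.738], [-0.017, -0.761, -0.648, 0.705], [0.0, 0.0, 0.0, 1.0]]
top 412.2038241962285 412.2038241962285 321.2226218109307 196.01879149705985 [[-0.027, -0.994, 0.106, 0.443], [-0.999, 0.03, 0.03, 0.224], [-0.033, -0.105, -0.994, 1.133], [0.0, 0.0, 0.0, 1.0]]
{'t': 0.1, 'joint_pos': array([-1.36028735e+00,  2.91231195e-01, -1.53977920e-01,  1.12666106e+00,
       -3.49414840e-06,  1.43153062e+00]), 'dq': array([-0.00189504, -0.00198504,  0.00132859, -0.00120667,  0.00120459,
       -0.00111716]), 'joint_efforts': array([ 6.13257580e-04, -5.37980103e+01,  3.31916893e+01,  9.32773808e-03,
       -2.64709561e-04,  9.23503961e-06]), 'tool_pos': array([ 0.17985851, -0.49287115,  0.23081316]), 'tool_rot': array([-3.09261458e+00, -5.46441632e-01,  6.55365043e-05]), 'force': array([ 1.44175997, -0.4394892 , -0.68330898]), 'ft_torque': array([-0.05029705, -0.02971081, -0.00939589]), 'grip_force': 0.0, 'gripper_width': 1.00099742098558}
```

View pics/scene0.png

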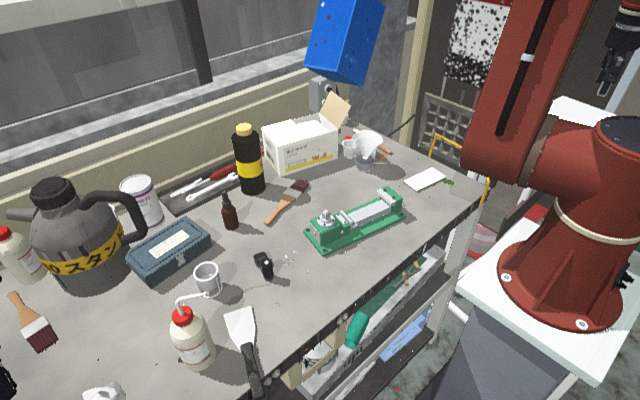

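View pics/top0.png

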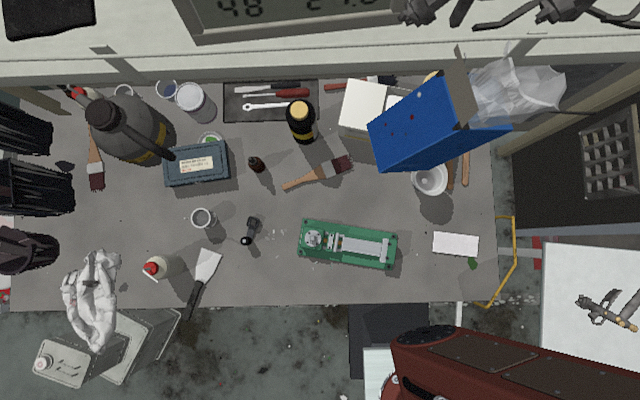

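The scene shows the bed at about (355,220), the panel at (425,180), the crank at (263,265) and the bottle at (230,212). In the top view the bed runs from (300,235) to (397,255), the panel is at (455,243) and the crank at (250,230). Next I'll take enlarged crops and a first localisation.

```bash
cat > h.py <<'E'
from bench import *
import cv2,numpy as np
from scipy.spatial.transform import Rotation as R
def ray(s,u,v):
    T=np.array(s["world_from_camera"]); d=T[:3,:3]@[(u-s["cx"])/s["fx"],(v-s["cy"])/s["fy"],1.]
    return T[:3,3],d
def onz(s,u,v,z):
    o,d=ray(s,u,v); return (o+d*(z-o[2])/d[2])
def proj(s,p):
    T=np.linalg.inv(np.array(s["world_from_camera"])); c=T[:3,:3]@p+T[:3,3]
    return np.array([s["fx"]*c[0]/c[2]+s["cx"],s["fy"]*c[1]/c[2]+s["cy"]])
def blob(s,lo,hi,box,k=0):
    "largest contours of an HSV range within box (u0,v0,u1,v1)"
    m=cv2.inRange(cv2.cvtColor(s["img"],cv2.COLOR_RGB2HSV),lo,hi); b=np.zeros_like(m)
    b[box[1]:box[3],box[0]:box[2]]=m[box[1]:box[3],box[0]:box[2]]
    if k: b=cv2.morphologyEx(b,cv2.MORPH_CLOSE,np.ones((k,k)))
    return sorted(cv2.findContours(b,cv2.RETR_EXTERNAL,cv2.CHAIN_APPROX_NONE)[0],key=cv2.contourArea)[::-1]
def go(p,yaw=None):
    "shift (tool axes /60mm) and turn (/6deg) from measured pose to TCP p, tool-x... yaw of tool y axis in world (mod pi)"
    o=get_obs(); r=R.from_rotvec(o["tool_rot"]).as_matrix(); d=r.T@(np.array(p)-o["tool_pos"])/.06
    ty=np.arctan2(r[1,1],r[0,1]); t=0
    if yaw is not None: t=-np.degrees((yaw-ty+np.pi/2)%np.pi-np.pi/2)/6
    print("units",np.round(d,3),"turn",np.round(t,3),"| toolx",np.round(r[:,0],3),"tooly",np.round(r[:,1],3),"j6",o["joint_pos"][5],"tcp",np.round(o["tool_pos"],4))
E
python3 - <<'E'
from h import *
t=snapshot("top"); s=snapshot("scene")
a=cv2.resize(t["img"][200:280,230:490],None,fx=3,fy=3,interpolation=cv2.INTER_CUBIC)
b=cv2.resize(s["img"][165:285,235:460],None,fx=3,fy=3,interpolation=cv2.INTER_CUBIC)
c=np.zeros((600,780,3),np.uint8); c[:240]=a; c[240:,:675]=b
cv2.imwrite("pics/c1.png",c[:,:,::-1])
w=blob(t,(0,0,190),(180,40,255),(425,225,490,262))[0]; r=cv2.minAreaRect(w)
bx=[onz(t,*q,.008)for q in cv2.boxPoints(r)];print("panel",r,np.round(bx,3).tolist(),np.round(onz(t,*r[0],.008),4),[np.linalg.norm(bx[i]-bx[i-1])for i in range(2)])
g=blob(t,(60,80,40),(95,255,255),(290,205,410,280),7)[0]; r=cv2.minAreaRect(g)
bx=[onz(t,*q,.012)for q in cv2.boxPoints(r)];print("bed",r,np.round(bx,3).tolist(),np.round(onz(t,*r[0],.012),4),[np.linalg.norm(bx[i]-bx[i-1])for i in range(2)])
for q in cv2.approxPolyDP(g,2,True)[:,0]: print(q)
d=blob(t,(0,0,0),(180,255,75),(235,208,270,252))
for q in d[:3]: print("dark",cv2.contourArea(q),cv2.minAreaRect(q))
E
```

```text
panel ((455.11541748046875, 243.57693481445312), (45.02460861206055, 19.721521377563477), 7.125016689300537) [[0.407, -0.034, 0.008], [0.459, -0.043, 0.008], [0.44, -0.161, 0.008], [0.389, -0.151, 0.008]] [ 0.4235 -0.0976  0.008 ] [np.float64(0.11884617960837672), np.float64(0.05294584096221425)]
bed ((347.3377990722656, 243.97299194335938), (97.3241958618164, 36.660972595214844), 9.462322235107422) [[0.407, 0.33, 0.012], [0.504, 0.311, 0.012], [0.453, 0.053, 0.012], [0.358, 0.074, 0.012]] [0.4301 0.1913 0.012 ] [np.float64(0.2605936254548691), np.float64(0.098905165793066)]
[303 219]
[298 254]
[391 269]
[396 234]
dark 259.5 ((251.43064880371094, 231.565673828125), (15.720179557800293, 29.817081451416016), 19.98310661315918)
dark 0.0 ((248.0, 231.0), (0.0, 0.0), 0.0)
dark 0.0 ((248.5, 248.0), (1.0, 0.0), 180.0)
```

View pics/c1.png

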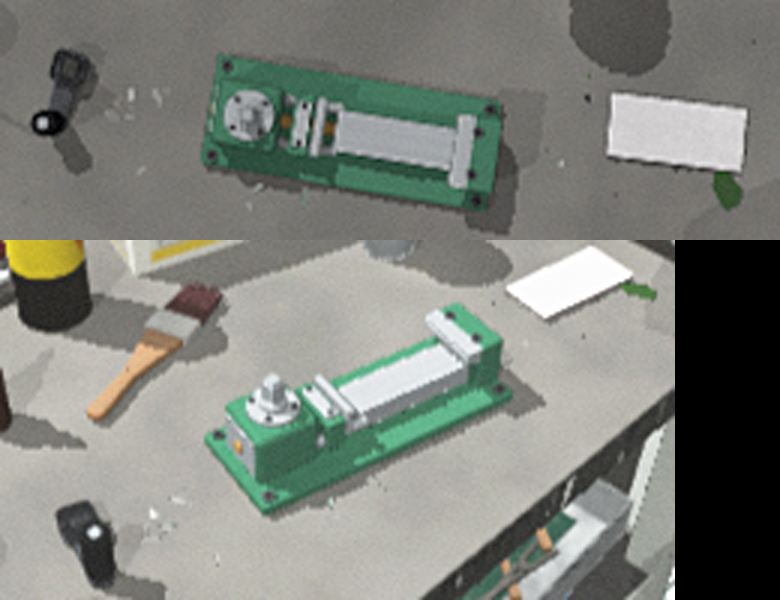

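The enlarged crop shows the shaft disc at (313,239) in the top view, the lip at (385,250), the crank hub at (253,223) and the grip top at (246,241). The bed outline measures 99 x 261 mm, as it should. Next I'll locate the shaft and crank and zoom in.

```bash
python3 - <<'E'
from h import *
t=snapshot("top"); s=snapshot("scene")
e=np.array([-.19,-.98]);e/=np.linalg.norm(e)
def tri(p,q):
    o1,d1=ray(t,*p);o2,d2=ray(s,*q);k=np.linalg.lstsq(np.c_[d1,-d2],o2-o1,rcond=None)[0];a=o1+k[0]*d1;b=o2+k[1]*d2
    return np.round((a+b)/2,4),np.round(np.linalg.norm(a-b),4)
print("shafttop",tri((313.3,239),(325.7,211)))
print("grip",tri((246,240.7),(266.5,262.5)))
w=blob(s,(0,0,190),(180,40,255),(400,160,455,200))[0]; r=cv2.minAreaRect(w); M=cv2.moments(w);u=(M['m10']/M['m00'],M['m01']/M['m00'])
print("panel from scene",onz(s,*u,.008))
bm=np.array([.4301,.1913])
print("bed centre; ends",bm+.13*e,bm-.13*e)
a=cv2.resize(t["img"][214:262,296:332],None,fx=10,fy=10,interpolation=cv2.INTER_CUBIC)   #360x480
b=cv2.resize(s["img"][198:222,310:342],None,fx=10,fy=10,interpolation=cv2.INTER_CUBIC)   #320x240
c=cv2.resize(t["img"][212:252,238:268],None,fx=8,fy=8,interpolation=cv2.INTER_CUBIC) #240x320
d=cv2.resize(s["img"][248:282,250:282],None,fx=8,fy=8,interpolation=cv2.INTER_CUBIC) #256x272
C=np.zeros((600,800,3),np.uint8);C[:480,:360]=a;C[:240,360:680]=b;C[250:570,360:600]=c;C[250:522,544:800][:,56:]=d[:,56:]
C[250:570,360:600]=c
cv2.imwrite("pics/c2.png",C[:,:,::-1])
E
```

```text
shafttop (array([0.4467, 0.2797, 0.0922]), np.float64(0.0031))
grip (array([0.447 , 0.4594, 0.0491]), np.float64(0.0031))
panel from scene [ 0.42070911 -0.09624927  0.008     ]
bed centre; ends [0.40535666 0.06367646] [0.45484334 0.31892354]
```

View pics/c2.png

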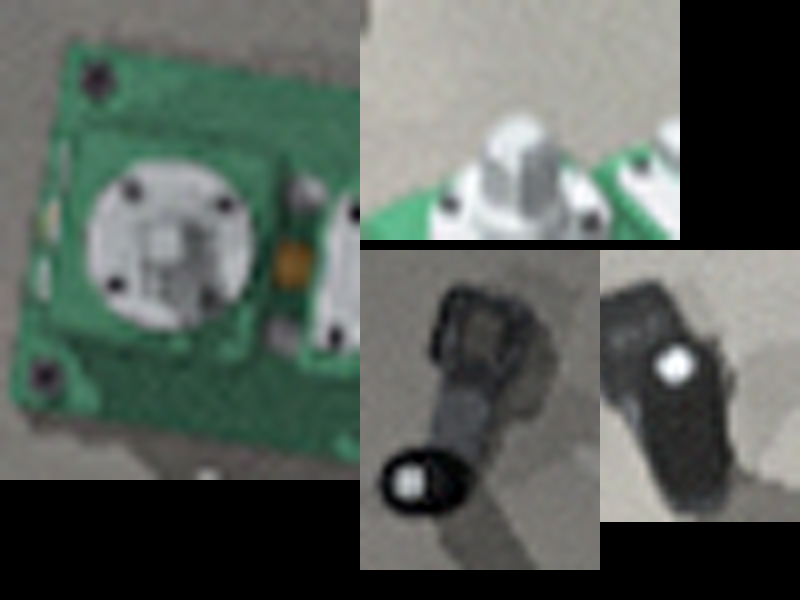

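In the zoom, the shaft square's corner edge points at the scene camera with faces of nearly equal width, so it is about aligned with the world axes. The crank's hub hole is at (253.4,222.3) and its grip at (246.1,241), both in the top view.

```bash
python3 - <<'E'
from h import *
t=snapshot("top")
h=onz(t,253.4,222.3,.02);g=onz(t,246.1,241,.055);print("hub",h,"grip",g,"d",np.linalg.norm((h-g)[:2]),"armdir",np.degrees(np.arctan2(*(g-h)[[1,0]])))
print("shaft",onz(t,312.7,238.2,.095),onz(t,313.1,238.4,.07))
w=blob(t,(0,0,150),(180,45,255),(341,232,384,256))[0];r=cv2.minAreaRect(w);b=[onz(t,*q,.034)for q in cv2.boxPoints(r)]
print("rail",r,np.round(b,4).tolist(),onz(t,*r[0],.034))
e=np.array([-.1874,-.9823]);S=np.array([.4467,.2797]);print("lip",S+.178*e,"seat",S+.132*e,"railmid",S+.127*e)
go([.422,-.097,.10],np.arctan2(-.153,.988))
E
```

```text
hub [0.49518467 0.44389728 0.02      ] grip [0.4452007  0.45664771 0.055     ] d 0.05158460357027313 armdir 165.68958753412784
shaft [0.44764316 0.27995181 0.095     ] [0.44722387 0.28027265 0.07      ]
rail ((361.9554443359375, 245.445556640625), (43.78163528442383, 17.01513671875), 5.710593223571777) [[0.4105, 0.2137, 0.034], [0.4549, 0.2079, 0.034], [0.4404, 0.0934, 0.034], [0.3962, 0.0997, 0.034]] [0.42544111 0.15354961 0.034     ]
lip [0.4133428 0.1048506] seat [0.4219632 0.1500364] railmid [0.4229002 0.1549479]
units [ 6.053 -4.819  2.188] turn -10.193 | toolx [0.939 0.343 0.   ] tooly [ 0.343 -0.939 -0.   ] j6 1.4314870284328325 tcp [ 0.1799 -0.4931  0.2312]
```

step_arm(
  increments=[
    [0.8,-0.6,0.2,-1.4],
    [1.6,-1.3,0.5,-2.9],
    [2.4,-1.9,0.8,-4.3],
    [3.2,-2.6,1.1,-5.7],
    [4.0,-3.2,1.4,-7.1],
    [4.8,-3.8,1.7,-8.5],
    [5.5,-4.4,2.0,-9.6],
    [6.0,-4.8,2.19,-10.2],
    [6.05,-4.82,2.19,-10.2],
    [6.05,-4.82,2.19,-10.2],
  ],
  gripper=-0.5,
)

```text
t: 1.6
tool_pos: [0.4219, -0.0974, 0.1]
tool_rot: [2.384, 2.045, -0.0]
force: [0.7, 0.5, 0.4]
gripper_width: 0.748
grip_force: 0.0
```

```bash
python3 - <<'E'
from h import *
print(get_obs()["gripper_width"]);go([.422,-.097,.0],np.arctan2(-.153,.988))
E
```

```text
0.7477118367411439
units [7.000e-03 1.000e-03 1.667e+00] turn 0.008 | toolx [ 0.152  0.988 -0.   ] tooly [ 0.988 -0.152  0.   ] j6 1.3278830429781159 tcp [ 0.4219 -0.0974  0.1   ]
```

step_arm(
  increments=[
    [0.007,0,0.6,0],
    [0.007,0,1.2,0],
    [0.007,0,1.5,0],
    [0.007,0,1.65,0],
    [0.007,0,1.65,0],
  ],
  squeeze=20,
)

```text
t: 2.22
tool_pos: [0.4217, -0.0974, 0.001]
tool_rot: [-2.386, -2.044, 0.0]
force: [0.5, 0.4, 1.1]
gripper_width: 0.748
grip_force: 0.0
```

step_arm(
  increments=[
    [0,0,0.05,0],
    [0,0,0.05,0],
    [0,0,0.05,0],
    [0,0,0.05,0],
  ],
  gripper=0.2,
)

```text
t: 2.72
tool_pos: [0.4225, -0.0974, -0.0009]
tool_rot: [2.383, 2.044, 0.0]
force: [-3.1, -0.9, 5.9]
gripper_width: 0.643
grip_force: 20.3
```

```bash
python3 - <<'E'
from h import *
go([.4315,.1985,.11],np.radians(-10.8))
E
```

```text
units [ 4.895 -0.601 -1.856] turn 0.337 | toolx [ 0.153  0.988 -0.001] tooly [ 0.988 -0.153  0.002] j6 1.3290423262926105 tcp [ 0.4225 -0.0974 -0.0009]
```

step_arm(
  increments=[
    [0,0,-0.4,0],
    [0,0,-1.0,0],
    [0.3,0,-1.6,0.1],
    [0.9,-0.1,-1.85,0.2],
    [1.6,-0.2,-1.856,0.337],
    [2.4,-0.3,-1.856,0.337],
    [3.2,-0.4,-1.856,0.337],
    [4.0,-0.5,-1.856,0.337],
    [4.6,-0.58,-1.856,0.337],
    [4.895,-0.601,-1.856,0.337],
    [4.895,-0.601,-1.856,0.337],
    [4.895,-0.601,-1.856,0.337],
  ],
)

```text
t: 4.22
tool_pos: [0.431, 0.1981, 0.1094]
tool_rot: [2.421, 2.002, -0.001]
force: [0.2, 0.4, -1.3]
gripper_width: 0.646
grip_force: 22.7
```

```bash
python3 - <<'E'
from h import *
o=get_obs();print(o["tool_pos"],o["gripper_width"],o["grip_force"])
t=snapshot("top"); s=snapshot("scene")
a=cv2.resize(t["img"][200:290,285:415],None,fx=3,fy=3,interpolation=cv2.INTER_CUBIC)
b=cv2.resize(s["img"][140:260,295:425],None,fx=3,fy=3,interpolation=cv2.INTER_CUBIC)
C=np.zeros((360,780,3),np.uint8);C[:270,:390]=a;C[:,390:]=b
cv2.imwrite("pics/c3.png",C[:,:,::-1])
go([.4315,.1985,.07],np.radians(-10.8))
e=np.array([-.1874,-.9823]);c=np.array([.4315,.1985]);x=np.array([.9823,-.1874])
for k in(-1,1):
  for m in(-1,1):
    p=np.r_[c+k*.06*e+m*.028*x,.119-.0]; print("pred corner",k,m,proj(t,p).round(1),proj(s,p).round(1))
E
```

```text
[0.43098208 0.1981396  0.10938077] 0.645877859339496 22.74975210428238
units [0.009 0.006 0.655] turn -0.01 | toolx [ 0.188  0.982 -0.   ] tooly [ 0.982 -0.188 -0.   ] j6 2.036954211735858 tcp [0.431  0.1981 0.1093]
pred corner -1 -1 [319.6 251.3] [341.  205.8]
pred corner -1 1 [323.3 228.6] [328.  192.7]
pred corner 1 -1 [368.4 259.4] [382.  188.3]
pred corner 1 1 [371.8 236.5] [368.1 176.5]
```

View pics/c3.png

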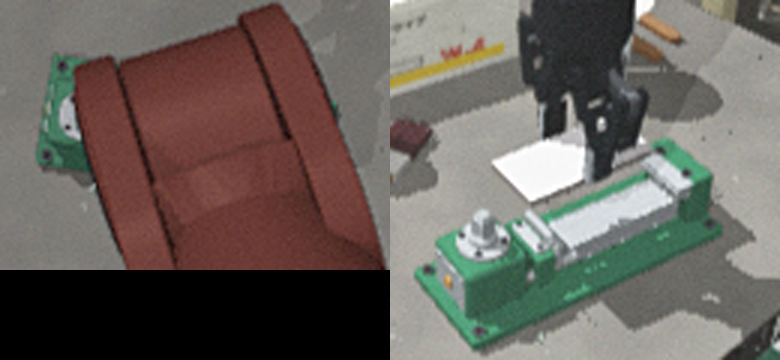

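The scene crop shows the panel held level with its near corners at (341,206) and (329,194), matching the predictions within 1-2 px. I'll lower it onto the gear-case edge to tilt it in the grip.

step_arm(
  increments=[
    [0.009,0.006,0.3,0],
    [0.009,0.006,0.6,0],
    [0.009,0.006,0.75,0],
    [0.009,0.006,0.8,0],
    [0.009,0.006,0.85,0],
    [0.009,0.006,0.9,0],
    [0.009,0.006,0.95,0],
    [0.009,0.006,0.95,0],
  ],
)

```text
t: 5.32
tool_pos: [0.4318, 0.1995, 0.0523]
tool_rot: [2.42, 2.003, 0.001]
force: [-0.0, -2.6, 1.4]
gripper_width: 0.644
grip_force: 23.3
```

step_arm(
  increments=[
    [0,0,0.04,0],
    [0,0,0.08,0],
    [0,0,0.09,0],
    [0,0,0.09,0],
  ],
)

```text
t: 5.82
tool_pos: [0.4316, 0.1996, 0.0469]
tool_rot: [-2.42, -2.003, -0.001]
force: [-0.3, -1.9, 1.8]
gripper_width: 0.642
grip_force: 23.3
```

```bash
python3 - <<'E'
from h import *
o=get_obs();print(o["tool_pos"],o["gripper_width"],o["grip_force"],o["force"])
s=snapshot("scene")
b=cv2.resize(s["img"][150:270,295:425],None,fx=4.5,fy=4.5,interpolation=cv2.INTER_CUBIC)
cv2.imwrite("pics/c4.png",b[:,:,::-1])
E
```

```text
[0.43157246 0.19964154 0.04690375] 0.6419765554539277 23.25394034385681 [-0.29969429 -1.86885537  1.82746722]
```

View pics/c4.png

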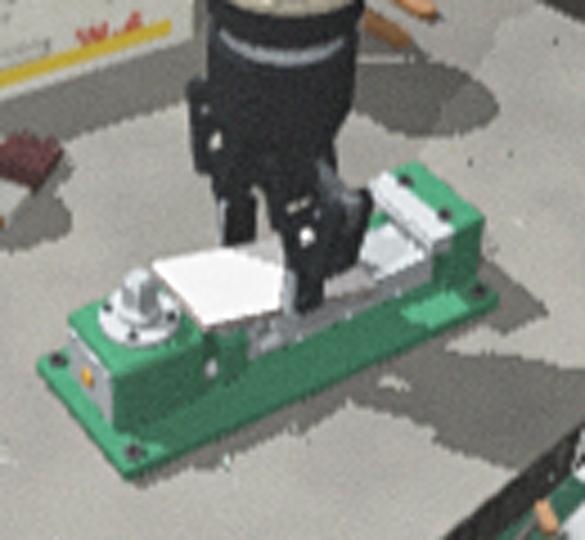

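The crop shows the near edge resting on the gear case, at (205,320) and (155,265), with the panel sloping down to the rail. Now I'll insert it.

step_arm(
  increments=[
    [0,0,-0.04,0],
    [-0.1,0,-0.05,0],
    [-0.3,0,-0.05,0],
    [-0.5,0,-0.05,0],
    [-0.64,0,-0.05,0],
    [-0.68,0,-0.035,0],
    [-0.72,0,-0.02,0],
    [-0.75,0,-0.015,0],
    [-0.75,0,-0.015,0],
  ],
)

```text
t: 7.0
tool_pos: [0.423, 0.1554, 0.0477]
tool_rot: [-2.42, -2.003, 0.0]
force: [-0.1, -0.5, -1.1]
gripper_width: 0.643
grip_force: 23.1
```

```bash
cat >> h.py <<'E'
S=np.array([.447,.28]);E_=np.array([-.1874,-.9823]);X_=np.array([.9823,-.1874])
def bed():
    o=get_obs();d=o["tool_pos"][:2]-S;print("bed x,y mm",np.round(d@X_*1e3,1),np.round(d@E_*1e3,1),"z",round(o["tool_pos"][2]*1e3,1),"F bed",np.round([o["force"][:2]@X_,o["force"][:2]@E_,o["force"][2]],1),"w",round(o["gripper_width"],3),"grip",round(o["grip_force"],1),"t",o["t"])
E
python3 - <<'E'
from h import *
bed()
s=snapshot("scene")
b=cv2.resize(s["img"][150:270,295:425],None,fx=4.5,fy=4.5,interpolation=cv2.INTER_CUBIC)
cv2.imwrite("pics/c5.png",b[:,:,::-1])
E
```

```text
bed x,y mm -0.2 126.9 z 47.7 F bed [-0.   0.5 -1.1] w 0.643 grip 23.1 t 7.0
```

View pics/c5.png

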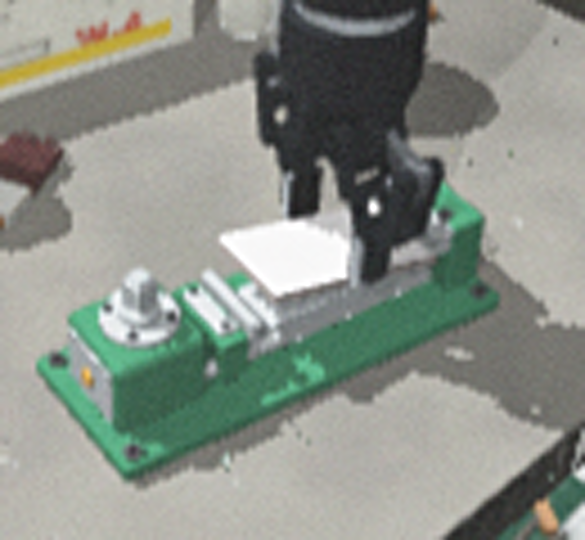

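The panel is tilted, its far edge is under the lip at about (430,255), and the near end is past the jaw nose. I'll push it home.

step_arm(
  increments=[
    [-0.04,0,0,0],
    [-0.08,0,0.01,0],
    [-0.1,0,0.02,0],
    [-0.11,0,0.02,0],
  ],
)

```text
t: 7.55
tool_pos: [0.4223, 0.1506, 0.0469]
tool_rot: [-2.418, -2.002, -0.005]
force: [-0.5, 12.2, 3.6]
gripper_width: 0.645
grip_force: 23.3
```

```bash
python3 -c "
from h import *
bed()"
```

```text
bed x,y mm -0.0 131.8 z 46.9 F bed [ -2.8 -11.9   3.6] w 0.645 grip 23.3 t 7.55
```

step_arm(
  increments=[
    [0.01,0,0.06,0],
    [0.01,0,0.12,0],
    [0.01,0,0.18,0],
    [0.01,0,0.21,0],
    [0.01,0,0.23,0],
    [0.01,0,0.23,0],
  ],
)

```text
t: 8.3
tool_pos: [0.4226, 0.1503, 0.0331]
tool_rot: [-2.419, -2.003, -0.004]
force: [0.7, 5.8, 2.3]
gripper_width: 0.643
grip_force: 24.3
```

```bash
python3 -c "
from h import *
bed()"
```

```text
bed x,y mm 0.4 132.0 z 33.1 F bed [-0.4 -5.8  2.3] w 0.643 grip 24.3 t 8.3
```

step_arm(
  increments=[
    [0.01,0,0.01,0],
    [0.01,0,0.01,0],
    [0.01,0,0.01,0],
  ],
  gripper=-0.5,
)

```text
t: 8.68
tool_pos: [0.4219, 0.1499, 0.0321]
tool_rot: [2.42, 2.003, -0.001]
force: [0.4, 0.2, -0.8]
gripper_width: 0.752
grip_force: 0.0
```

```bash
python3 -c "
from h import *
bed()
go([.4952,.4439,.12],np.radians(165.7+90))"
```

```text
bed x,y mm -0.3 132.5 z 32.1 F bed [ 0.4 -0.3 -0.8] w 0.752 grip 0.0 t 8.675
units [ 5.042  0.283 -1.467] turn -14.415 | toolx [ 0.187  0.982 -0.   ] tooly [ 0.982 -0.187 -0.   ] j6 1.9369908009276104 tcp [0.4219 0.1499 0.0321]
```

step_arm(
  increments=[
    [0,0,-0.4,0],
    [0,0,-1.0,0],
    [0.2,0,-1.467,-0.5],
    [1.0,0.05,-1.467,-2.2],
    [1.8,0.1,-1.467,-3.9],
    [2.6,0.15,-1.467,-5.6],
    [3.4,0.2,-1.467,-7.3],
    [4.2,0.24,-1.467,-9.0],
    [4.8,0.27,-1.467,-10.7],
    [5.042,0.283,-1.467,-12.4],
    [5.042,0.283,-1.467,-14.0],
    [5.042,0.283,-1.467,-14.415],
    [5.042,0.283,-1.467,-14.415],
    [5.042,0.283,-1.467,-14.415],
  ],
  gripper=-0.3,
)

```text
t: 10.42
tool_pos: [0.4952, 0.4439, 0.1201]
tool_rot: [-0.393, -3.117, 0.0]
force: [1.3, 0.1, 0.2]
gripper_width: 0.652
grip_force: 0.0
```

```bash
python3 - <<'E'
from h import *
go([.4952,.4439,.004],np.radians(165.7+90)); print(get_obs()["gripper_width"])
t=snapshot("top"); s=snapshot("scene")
a=cv2.resize(t["img"][210:280,290:410],None,fx=5,fy=5,interpolation=cv2.INTER_CUBIC)
b=cv2.resize(s["img"][165:255,295:415],None,fx=3,fy=3,interpolation=cv2.INTER_CUBIC)
C=np.zeros((600,600,3),np.uint8);C[:350]=a;C[350:,:360]=b[:250]
cv2.imwrite("pics/c6.png",C[:,:,::-1])
E
```

```text
units [0.000e+00 1.000e-03 1.935e+00] turn -0.01 | toolx [-0.969  0.248  0.   ] tooly [ 0.248  0.969 -0.   ] j6 0.8715523956787475 tcp [0.4952 0.4439 0.1201]
0.6524013402887409
```

View pics/c6.png

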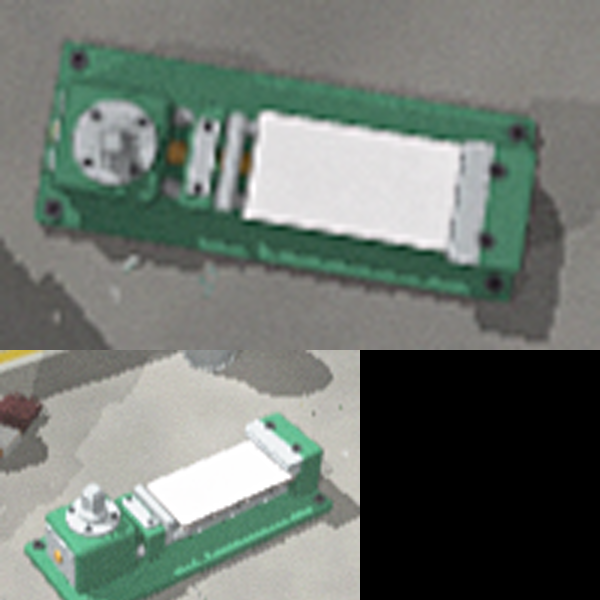

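Top view: the panel lies flat on the rail, from (262,112) to (450,248) in the crop, with its far edge under the lip and just ahead of the jaw nose. I'll measure its skew.

```bash
python3 - <<'E'
from h import *
t=snapshot("top")
def ang(c,z,sel):
    p=np.array([onz(t,*q,z)[:2] for q in c[:,0]]); l=(p-S)@E_; x=(p-S)@X_; out=[]
    for sg in(-1,1):
        m=(np.sign(x-np.median(x))==sg)&(l>sel[0])&(l<sel[1])
        k=np.polyfit(l[m],x[m],1); r=x[m]-np.polyval(k,l[m]); m2=abs(r)<.003
        k=np.polyfit(l[m][m2],x[m][m2],1); out.append((round(np.degrees(k[0]),2),round(np.polyval(k,.132)*1e3,1)))
    return out
g=blob(t,(60,80,40),(95,255,255),(290,205,410,280),25)[0]; print("bed",ang(g,.012,(-.03,.20)))
w=blob(t,(0,0,195),(180,30,255),(338,225,382,265))[0];print("panel",ang(w,.042,(.085,.165)),cv2.minAreaRect(w))
gs=blob(t,(60,80,40),(95,255,255),(290,205,410,280),25)
E
```

```text
bed [(np.float64(-0.44), np.float64(-47.6)), (np.float64(-0.22), np.float64(47.7))]
panel [(np.float64(-0.49), np.float64(-24.9)), (np.float64(-0.08), np.float64(26.5))] ((361.1375732421875, 246.05369567871094), (42.229835510253906, 21.375595092773438), 10.007980346679688)
```

The panel is parallel to the bed within about 0.1° and within 1 mm of centred. Now the crank.

step_arm(
  increments=[
    [0,0,0.5,0],
    [0,0,1.2,0],
    [0,0,1.7,0],
    [0,0,1.92,0],
    [0,0,1.92,0],
  ],
)

```text
t: 11.2
tool_pos: [0.495, 0.4438, 0.0046]
tool_rot: [-0.391, -3.116, 0.001]
force: [0.2, 1.0, 0.5]
gripper_width: 0.651
grip_force: 0.0
```

step_arm(
  increments=[
    [0,0,0,0],
    [0,0,0,0],
    [0,0,0,0],
    [0,0,0,0],
    [0,0,0,0],
  ],
  gripper=0.6,
  squeeze=50,
)

```text
t: 11.82
tool_pos: [0.4966, 0.4452, 0.007]
tool_rot: [0.39, 3.115, 0.004]
force: [-0.5, 1.5, 6.3]
gripper_width: 0.34
grip_force: 48.9
```

step_arm(
  increments=[
    [0,0,-0.4,0],
    [0,0,-1.1,0],
    [0,0,-1.9,0],
    [0,0,-2.4,0],
    [0,0,-2.4,0],
    [0,0,-2.4,0],
  ],
)

```text
t: 12.58
tool_pos: [0.4947, 0.4435, 0.1478]
tool_rot: [-0.391, -3.116, 0.002]
force: [-0.2, -0.0, -3.4]
gripper_width: 0.343
grip_force: 49.0
```

```bash
python3 - <<'E'
from h import *
o=get_obs();print(o["tool_pos"],o["force"],o["gripper_width"],o["grip_force"])
go([.4472,.2800,.15],np.radians(92))
t=snapshot("top"); s=snapshot("scene")
# shaft square edge orientation in the scene view: zoom
a=cv2.resize(s["img"][200:222,312:340],None,fx=14,fy=14,interpolation=cv2.INTER_LANCZOS4) #392x308
b=cv2.resize(t["img"][228:250,300:326],None,fx=14,fy=14,interpolation=cv2.INTER_LANCZOS4) #364x308
u=proj(s,np.r_[o["tool_pos"]]).astype(int)
c=cv2.resize(s["img"][u[1]-25:u[1]+35,u[0]-40:u[0]+40],None,fx=4.5,fy=4.5,interpolation=cv2.INTER_CUBIC)
C=np.zeros((590,800,3),np.uint8);C[:308,:392]=a;C[:308,400:764]=b;C[310:580,:360]=c
cv2.imwrite("pics/c7.png",C[:,:,::-1])
E
```

```text
[0.49467615 0.44353138 0.14783674] [-0.1843708  -0.00947103 -3.39626695] 0.342862986152298 49.03864527703263
units [ 0.094 -2.837 -0.032] turn -2.715 | toolx [-0.969  0.247  0.001] tooly [ 0.247  0.969 -0.001] j6 0.870506894632409 tcp [0.4947 0.4435 0.1478]
```

View pics/c7.png

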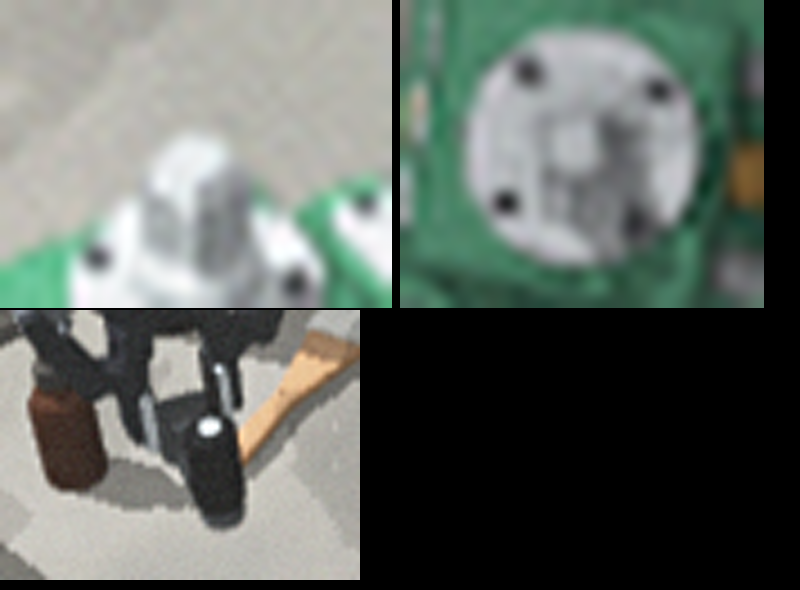

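The crank is held by its hub, with the grip's white cap at (210,427) in the crop. The shaft's corner edge is centred between its silhouettes, so its yaw is about 2°, modulo 90°. I'll move above the shaft.

step_arm(
  increments=[
    [0,-0.3,-0.03,-0.5],
    [0.02,-0.9,-0.03,-1.2],
    [0.05,-1.6,-0.03,-2.0],
    [0.08,-2.2,-0.03,-2.715],
    [0.094,-2.7,-0.03,-2.715],
    [0.094,-2.837,-0.03,-2.715],
    [0.094,-2.837,-0.03,-2.715],
    [0.094,-2.837,-0.03,-2.715],
  ],
)

```text
t: 13.68
tool_pos: [0.4481, 0.2813, 0.1506]
tool_rot: [-0.056, 3.141, 0.001]
force: [-0.6, 0.1, -3.9]
gripper_width: 0.34
grip_force: 49.4
```

```bash
python3 - <<'E'
from h import *
o=get_obs();print(o["tool_pos"],o["gripper_width"])
go([.4472,.2800,.105],np.radians(92))
r=R.from_rotvec(o["tool_rot"]).as_matrix();a=r[:,0]
for n in("scene","top"):
    s=snapshot(n)
    for sg in(1,-1):
        p=o["tool_pos"]+sg*.052*a+[0,0,.049]; u=proj(s,p); x,y=u.astype(int)
        c=[q for q in blob(s,(0,0,190),(180,60,255),(x-12,y-12,x+13,y+13))if 1<=cv2.contourArea(q)<40 or len(q)<15]
        print(n,sg,u.round(1),[(cv2.minEnclosingCircle(q)[0],cv2.contourArea(q))for q in c[:3]])
        if c: m=cv2.minEnclosingCircle(c[0])[0]; print(" world at that z",onz(s,*m,p[2]),"pred",p)
E
```

```text
[0.44810848 0.28125133 0.15057154] 0.3399052208735273
units [ 0.016 -0.021  0.76 ] turn 0.004 | toolx [-0.999 -0.035 -0.   ] tooly [-0.035  0.999  0.   ] j6 0.38673514241851287 tcp [0.4481 0.2813 0.1506]
scene 1 [342.7 185.4] []
scene -1 [309.3 165.3] [((312.0, 161.0), 0.0)]
 world at that z [0.50853262 0.26727143 0.19957636] pred [0.50007596 0.28309004 0.19957636]
top 1 [311.  261.1] []
top -1 [308.3 214.9] []
```

```bash
python3 - <<'E'
from h import *
s=snapshot("scene");g=s["img"].mean(2).astype(int)
print("cols 332..355");[print(178+i,*g[178+i,332:356]) for i in range(0,22)]
E
```

```text
cols 332..355
178 41 67 166 139 80 108 163 166 162 165 168 167 162 165 147 142 145 144 147 143 151 147 146 148
179 38 37 62 118 73 125 161 165 162 164 163 162 161 164 145 145 140 149 144 146 145 146 145 145
180 42 35 41 115 80 123 161 163 159 160 161 163 165 161 143 144 146 148 145 144 146 145 142 144
181 48 39 48 112 80 122 158 162 159 167 160 162 161 160 148 144 143 148 147 144 147 146 142 150
182 41 37 43 115 80 123 160 158 160 161 162 165 161 159 146 139 144 148 143 146 142 146 147 147
183 48 45 51 119 79 128 157 160 162 161 157 160 160 159 148 143 142 148 143 144 149 144 147 147
184 44 41 52 113 78 125 155 162 158 135 125 128 130 148 159 142 141 144 142 142 142 146 144 146
185 44 35 46 118 87 142 160 139 124 79 71 84 64 91 130 128 149 141 148 145 140 146 146 146
186 49 39 43 118 121 162 139 77 50 87 109 121 108 60 54 90 140 142 146 142 146 147 145 147
187 38 43 49 120 149 163 82 32 43 122 147 150 147 91 30 46 121 146 143 141 146 145 143 147
188 36 45 59 119 155 152 57 28 36 74 113 131 119 75 35 31 77 140 147 143 141 144 146 151
189 38 41 59 127 157 117 45 33 29 42 51 69 57 38 32
[... 184 characters left out ...]
46 144 146 146 148 148
192 53 48 61 160 161 126 43 36 36 40 40 39 39 36 34 33 66 139 142 145 144 144 145 150
193 55 50 67 159 158 126 46 23 38 36 40 41 41 37 37 34 76 142 142 144 145 147 148 146
194 57 61 75 137 150 123 45 33 36 37 40 42 29 37 32 30 81 143 146 143 145 143 145 149
195 72 65 64 95 129 96 42 35 38 40 37 41 39 39 35 37 82 143 147 144 143 148 147 140
196 68 69 66 92 103 65 33 33 46 39 38 37 37 37 35 29 95 141 147 144 144 146 148 146
197 67 64 65 69 87 59 32 34 34 34 36 31 39 41 36 46 101 151 148 143 144 146 143 145
198 71 74 65 67 70 58 36 36 37 39 42 42 36 35 36 39 111 148 146 141 143 142 147 151
199 71 72 65 67 69 55 35 37 37 38 38 37 38 39 31 38 109 140 146 147 147 145 145 162
```

The white cap is at (343,187) against a predicted (342.7,185.4), so the crank's place along the arm is confirmed. Lowering it onto the shaft.

step_arm(
  increments=[
    [0.018,-0.021,0.3,0],
    [0.018,-0.021,0.6,0],
    [0.018,-0.021,0.8,0],
    [0.018,-0.021,0.87,0],
    [0.018,-0.021,0.92,0],
    [0.018,-0.021,0.95,0],
    [0.018,-0.021,0.95,0],
  ],
)

```text
t: 14.7
tool_pos: [0.4487, 0.2814, 0.0951]
tool_rot: [-0.056, 3.137, 0.007]
force: [2.0, 7.9, -1.7]
gripper_width: 0.338
grip_force: 51.1
```

```bash
python3 -c "
from h import *
bed();go([.447,.28,.079],np.radians(92));print(get_obs()['force'],get_obs()['ft_torque'])"
```

```text
bed x,y mm 1.4 -1.7 z 95.1 F bed [ 0.5 -8.2 -1.7] w 0.338 grip 51.1 t 14.7
units [ 0.031 -0.023  0.268] turn 0.007 | toolx [-0.999 -0.036 -0.004] tooly [-0.036  0.999  0.004] j6 0.3848461992366848 tcp [0.4487 0.2814 0.0951]
[ 2.01281805  7.92132382 -1.6767099 ] [ 1.75455501 -0.5768765   0.00946534]
```

step_arm(
  increments=[
    [-0.02,0.03,0,0],
    [-0.02,0.03,0.05,0],
    [-0.02,0.03,0.1,0],
    [-0.02,0.03,0.12,0],
  ],
)

```text
t: 15.2
tool_pos: [0.4488, 0.2817, 0.0868]
tool_rot: [-0.055, 3.139, 0.002]
force: [2.3, 5.4, 1.9]
gripper_width: 0.337
grip_force: 51.3
```

```bash
python3 -c "
from h import *
bed();print(get_obs()['tool_pos'],get_obs()['force'],get_obs()['ft_torque'])"
```

```text
bed x,y mm 1.5 -2.0 z 86.8 F bed [ 1.3 -5.8  1.9] w 0.337 grip 51.3 t 15.2
[0.44881613 0.28170217 0.0868359 ] [2.3231891  5.42053479 1.9245669 ] [ 1.09541694 -0.62139674  0.07590093]
```

step_arm(
  increments=[
    [-0.01,0.015,0.04,0],
    [-0.01,0.015,0.08,0],
    [-0.01,0.015,0.12,0],
    [-0.01,0.015,0.14,0],
    [-0.01,0.015,0.14,0],
  ],
)

```text
t: 15.82
tool_pos: [0.4489, 0.2819, 0.0796]
tool_rot: [-0.055, 3.14, 0.0]
force: [-2.6, -0.6, 19.0]
gripper_width: 0.336
grip_force: 53.3
```

```bash
python3 -c "
from h import *
bed();print(get_obs()['tool_pos'],get_obs()['force'],get_obs()['ft_torque'])"
```

```text
bed x,y mm 1.6 -2.2 z 79.6 F bed [-2.4  1.  19. ] w 0.336 grip 53.3 t 15.825
[0.4489437  0.28190347 0.07960122] [-2.55373423 -0.57839417 19.04591681] [-0.2573982   0.41777355 -0.02698225]
```

The crank is seated: Fz is 19 N at the right height. Release it and move over the grip.

step_arm(
  increments=[
    [0,0,-0.03,0],
    [0,0,-0.03,0],
    [0,0,-0.03,0],
    [0,0,-0.5,0],
    [0,0,-1.05,0],
    [0.4,0.01,-1.1,0],
    [0.84,0.0,-1.1,0],
    [0.87,0.0,-1.1,0],
    [0.87,0.0,-1.1,0],
  ],
  gripper=-0.2,
  squeeze=20,
)

```text
t: 16.95
tool_pos: [0.3968, 0.2802, 0.1442]
tool_rot: [-0.055, 3.141, 0.0]
force: [-0.5, -0.4, 0.1]
gripper_width: 0.603
grip_force: 0.0
```

```bash
python3 - <<'E'
from h import *
o=get_obs();go([.3969,.2801,.097],np.radians(92))
s=snapshot("scene");b=cv2.resize(s["img"][150:250,290:420],None,fx=5,fy=5,interpolation=cv2.INTER_CUBIC)
cv2.imwrite("pics/c8.png",b[:,:,::-1])
print("pred cap",proj(s,[.3969,.2801,.128]))
E
```

```text
units [-0.002 -0.002  0.787] turn 0.002 | toolx [-0.999 -0.035 -0.   ] tooly [-0.035  0.999  0.   ] j6 0.42928053332968696 tcp [0.3968 0.2802 0.1442]
pred cap [341.38705817 210.26103813]
```

View pics/c8.png

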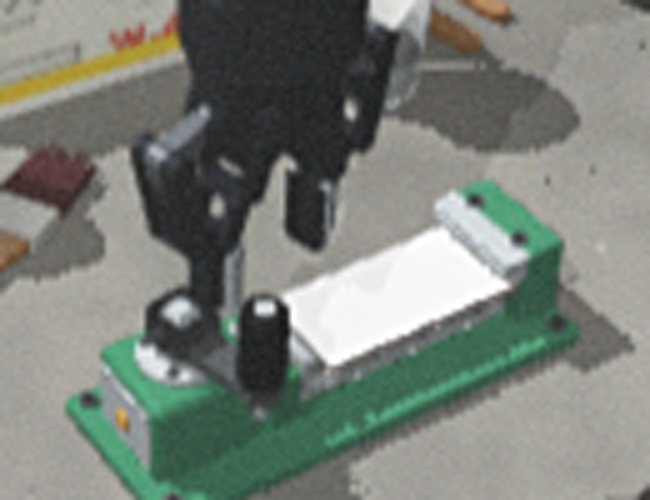

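The crank is on the shaft with its cap at about (343,212), a few mm from the prediction and within the open fingers. Grasp the grip.

step_arm(
  increments=[
    [0,-0.05,0.4,0],
    [0,-0.05,0.7,0],
    [0,-0.05,0.77,0],
    [0,-0.05,0.77,0],
  ],
)

```text
t: 17.5
tool_pos: [0.3968, 0.2772, 0.098]
tool_rot: [0.054, -3.141, 0.0]
force: [0.5, 0.8, 0.1]
gripper_width: 0.598
grip_force: 0.0
```

step_arm(
  increments=[
    [0,0,0,0],
    [0,0,0,0],
    [0,0,0,0],
    [0,0,0,0],
    [0,0,0,0],
  ],
  gripper=0.7,
)

```text
t: 18.12
tool_pos: [0.3967, 0.2773, 0.0983]
tool_rot: [-0.055, 3.14, 0.001]
force: [1.2, -0.2, 1.6]
gripper_width: 0.273
grip_force: 21.1
```

```bash
python3 - <<'E'
from h import *
o=get_obs();bed();p=o["tool_pos"][:2];c=np.array([.4489,.2819]);d=p-c
print(p,"dist",np.linalg.norm(d),"ang",np.degrees(np.arctan2(d[1],d[0])),o["force"])
E
```

```text
bed x,y mm -48.9 12.1 z 98.3 F bed [ 1.2 -0.   1.6] w 0.273 grip 21.1 t 18.125
[0.39671417 0.27725346] dist 0.0523922830670592 ang -174.9118931314019 [ 1.22564937 -0.20198784  1.57325309]
```

The grip is held at 52.4 mm radius, arm at 185°. I'll print the circle points in tool units.

```bash
python3 - <<'E'
from h import *
f=np.radians(-3.1);r=.867
for k in range(1,21): a=f+np.radians(18*k); print([round(r*(np.cos(a)-np.cos(f)),2),round(r*(np.sin(a)-np.sin(f)),2),0,0],end=", ")
E
```

```text
[np.float64(-0.03), np.float64(0.27), 0, 0], [np.float64(-0.14), np.float64(0.52), 0, 0], [np.float64(-0.32), np.float64(0.72), 0, 0], [np.float64(-0.55), np.float64(0.86), 0, 0], [np.float64(-0.82), np.float64(0.91), 0, 0], [np.float64(-1.09), np.float64(0.88), 0, 0], [np.float64(-1.34), np.float64(0.77), 0, 0], [np.float64(-1.54), np.float64(0.59), 0, 0], [np.float64(-1.67), np.float64(0.36), 0, 0], [np.float64(-1.73), np.float64(0.09), 0, 0], [np.float64(-1.7), np.float64(-0.18), 0, 0], [np.float64(-1.59), np.float64(-0.42), 0, 0], [np.float64(-1.41), np.float64(-0.63), 0, 0], [np.float64(-1.18), np.float64(-0.76), 0, 0], [np.float64(-0.91), np.float64(-0.82), 0, 0], [np.float64(-0.64), np.float64(-0.79), 0, 0], [np.float64(-0.39), np.float64(-0.68), 0, 0], [np.float64(-0.19), np.float64(-0.5), 0, 0], [np.float64(-0.06), np.float64(-0.27), 0, 0], [np.float64(0.0), np.float64(-0.0), 0, 0],
```

First a quarter turn as a test.

step_arm(
  increments=[
    [-0.03,0.27,0,0],
    [-0.14,0.52,0,0],
    [-0.32,0.72,0,0],
    [-0.55,0.86,0,0],
    [-0.82,0.91,0,0],
    [-0.82,0.91,0,0],
  ],
)

```text
t: 18.88
tool_pos: [0.4452, 0.3353, 0.0984]
tool_rot: [-0.056, 3.14, 0.002]
force: [-0.3, 1.3, 9.3]
gripper_width: 0.273
grip_force: 22.9
```

```bash
cat >> h.py <<'E'
def crank(c=(.4489,.2819)):
    o=get_obs();d=o["tool_pos"][:2]-c;a=np.arctan2(d[1],d[0]);F=o["force"][:2]
    print("r",round(np.hypot(*d)*1e3,1),"ang",round(np.degrees(a),1),"F rad",round(F@[np.cos(a),np.sin(a)],1),"F ccw",round(F@[-np.sin(a),np.cos(a)],1),"Fz",round(o["force"][2],1),"z",round(o["tool_pos"][2],4),"w",round(o["gripper_width"],3),"t",o["t"])
E
python3 -c "
from h import *
crank()"
```

```text
r 53.5 ang 93.9 F rad 1.3 F ccw 0.2 Fz 9.3 z 0.0984 w 0.273 t 18.875
```

step_arm(
  increments=[
    [-0.27,-0.03,0,0],
    [-0.52,-0.14,0,0],
    [-0.72,-0.32,0,0],
    [-0.85,-0.55,0,0],
    [-0.91,-0.82,0,0],
    [-0.88,-1.09,0,0],
    [-0.77,-1.33,0,0],
    [-0.59,-1.54,0,0],
    [-0.36,-1.67,0,0],
    [-0.09,-1.73,0,0],
    [0.18,-1.7,0,0],
    [0.43,-1.59,0,0],
    [0.63,-1.41,0,0],
    [0.76,-1.18,0,0],
    [0.82,-0.91,0,0],
    [0.79,-0.64,0,0],
    [0.68,-0.39,0,0],
    [0.5,-0.19,0,0],
    [0.27,-0.05,0,0],
    [0,0,0,0],
  ],
)

```text
t: 21.38
tool_pos: [0.4426, 0.335, 0.0981]
tool_rot: [0.057, -3.139, -0.001]
force: [-3.2, 0.8, 11.1]
gripper_width: 0.27
grip_force: 23.3
```

```bash
python3 -c "
from h import *
crank()"
```

```text
r 53.5 ang 96.7 F rad 1.2 F ccw 3.1 Fz 11.1 z 0.0981 w 0.27 t 21.375
```

step_arm(
  increments=[
    [-0.27,-0.03,0,0],
    [-0.52,-0.14,0,0],
    [-0.72,-0.32,0,0],
    [-0.85,-0.55,0,0],
    [-0.91,-0.82,0,0],
    [-0.88,-1.09,0,0],
    [-0.77,-1.33,0,0],
    [-0.59,-1.54,0,0],
    [-0.36,-1.67,0,0],
    [-0.09,-1.73,0,0],
    [0.18,-1.7,0,0],
    [0.43,-1.59,0,0],
    [0.63,-1.41,0,0],
    [0.76,-1.18,0,0],
    [0.82,-0.91,0,0],
    [0.79,-0.64,0,0],
    [0.68,-0.39,0,0],
    [0.5,-0.19,0,0],
    [0.27,-0.05,0,0],
    [0,0,0,0],
  ],
)

```text
t: 23.88
tool_pos: [0.4423, 0.3349, 0.098]
tool_rot: [0.057, -3.138, -0.001]
force: [-3.3, 0.7, 10.9]
gripper_width: 0.27
grip_force: 23.2
```

```bash
python3 -c "
from h import *
crank()"
```

```text
r 53.4 ang 97.1 F rad 1.1 F ccw 3.2 Fz 10.9 z 0.098 w 0.27 t 23.875
```

About 2.25 turns are done. I'll estimate the jaw's start position numerically from the first top picture, to predict where the stop is.

```bash
python3 - <<'E'
from h import *
t=snapshot("top");s=snapshot("scene")
S2=np.array([.4485,.2815])
def prof(cam,img,z,xo,ys):
    g=img.astype(np.float32).mean(2); 
    P=np.array([proj(cam,np.r_[S2+E_*y/1e3+X_*xo/1e3,z]) for y in ys],np.float32)
    return cv2.remap(g,P[:,0].reshape(1,-1),P[:,1].reshape(1,-1),cv2.INTER_LINEAR)[0].astype(int)
ys=np.arange(40,92,2);print("y",*ys)
t0=cv2.imread("pics/top0.png")
for xo in(-20,-10,0,10,20): print("top0",xo,*prof(t,t0,.047,xo,ys))
s0=cv2.imread("pics/scene0.png")
for xo in(-20,-10,10,20): print("scn0",xo,*prof(s,s0,.049,xo,ys))
for xo in(-20,-10,10,20): print("scnN",xo,*prof(s,s["img"],.049,xo,ys))
for xo in(-10,10): print("topN",xo,*prof(t,t["img"],.049,xo,ys))
E
```

```text
y 40 42 44 46 48 50 52 54 56 58 60 62 64 66 68 70 72 74 76 78 80 82 84 86 88 90
top0 -20 116 117 92 79 117 117 91 83 129 168 175 153 110 102 102 106 109 124 137 130 89 82 65 54 58 68
top0 -10 163 183 172 173 168 135 73 71 114 159 178 155 110 69 45 49 48 73 123 169 169 164 162 163 163 164
top0 0 139 172 170 172 180 180 81 60 112 174 172 150 115 81 74 70 75 105 155 172 167 162 163 163 164 165
top0 10 157 173 173 177 172 141 96 61 106 156 181 161 114 69 45 46 39 74 126 177 168 164 163 163 163 164
top0 20 100 118 102 103 111 114 78 83 120 166 174 157 135 124 146 150 154 161 164 132 101 78 78 74 73 77
scn0 -20 216 169 136 158 192 184 173 176 211 232 230 203 196 222 233 234 233 231 230 230 230 231 230 229 230 230
scn0 -10 236 239 239 237 224 180 151 178 212 232 227 200 184 214 230 233 230 228 227 228 228 228 229 229 229 229
scn0 10 223 209 187 204 213 188 162 172 204 231 236 215 173 138 133 135 135 138 141 146 146 146 141 139 140 142
scn0 20 155 157 151 149 154 160 160 167 208 230 232 210 182 164 168 169 169 171 173 172 175 177 175 177 177 176
scnN -20 93 96 113 143 182 224 213 160 132 165 206 162 165 195 222 230 231 245 251 252 251 251 250 251 250 250
scnN -10 93 92 112 139 180 218 234 233 234 231 204 173 169 198 219 228 231 241 248 251 251 251 250 250 250 250
scnN 10 92 84 94 122 168 221 220 188 158 205 224 184 172 195 221 222 216 232 245 252 251 251 251 251 251 251
scnN 20 151 146 141 139 139 137 147 156 150 136 132 136 159 194 211 216 205 190 196 230 230 229 228 226 216 213
topN -10 53 53 48 56 97 149 191 181 178 178 172 114 92 116 172 178 158 141 147 207 221 223 220 219 220 220
topN 10 50 49 47 51 89 131 167 183 171 176 179 161 79 103 155 188 167 133 136 177 205 218 221 218 217 219
```

The jaw nose has moved about 10.8 mm, so roughly 0.7 of a turn remains. I'll take another quarter turn, which the stated range makes safe.

step_arm(
  increments=[
    [-0.27,-0.03,0,0],
    [-0.52,-0.14,0,0],
    [-0.72,-0.32,0,0],
    [-0.85,-0.55,0,0],
    [-0.91,-0.82,0,0],
    [-0.91,-0.82,0,0],
  ],
)

```text
t: 24.72
tool_pos: [0.5015, 0.2867, 0.0986]
tool_rot: [-0.053, 3.139, 0.002]
force: [6.7, -0.2, 7.6]
gripper_width: 0.273
grip_force: 21.8
```

```bash
python3 - <<'E'
from h import *
crank();r=.867
for st in(0,):
  f=np.radians(176.9)
  for k in range(12,205,12): a=f+np.radians(k); print(k,float(round(r*(np.cos(a)-np.cos(f)),2)),float(round(r*(np.sin(a)-np.sin(f)),2)))
E
```

```text
r 52.8 ang 5.3 F rad 6.6 F ccw -0.8 Fz 7.6 z 0.0986 w 0.273 t 24.725
12 0.01 -0.18
24 0.06 -0.36
36 0.14 -0.52
48 0.25 -0.66
60 0.39 -0.77
72 0.55 -0.86
84 0.73 -0.9
96 0.91 -0.91
108 1.09 -0.88
120 1.26 -0.82
132 1.41 -0.72
144 1.54 -0.59
156 1.64 -0.44
168 1.7 -0.27
180 1.73 -0.09
192 1.72 0.09
204 1.68 0.26
```

step_arm(
  increments=[
    [0.01,-0.18,0,0],
    [0.06,-0.36,0,0],
    [0.06,-0.36,0,0],
  ],
)

```text
t: 25.1
tool_pos: [0.4983, 0.2649, 0.0986]
tool_rot: [-0.054, 3.139, 0.001]
force: [6.4, -2.7, 8.0]
gripper_width: 0.273
grip_force: 21.8
```

```bash
python3 -c "
from h import *
crank()"
```

```text
r 52.3 ang -19.0 F rad 6.9 F ccw -0.5 Fz 8.0 z 0.0986 w 0.273 t 25.1
```

step_arm(
  increments=[
    [0.08,-0.16,0,0],
    [0.19,-0.3,0,0],
    [0.19,-0.3,0,0],
  ],
)

```text
t: 25.48
tool_pos: [0.49, 0.2516, 0.0998]
tool_rot: [-0.058, 3.134, 0.016]
force: [9.6, 20.5, 3.2]
gripper_width: 0.272
grip_force: 25.3
```

```bash
python3 -c "
from h import *
crank()"
```

```text
r 51.1 ang -36.4 F rad -4.4 F ccw 22.2 Fz 3.2 z 0.0998 w 0.272 t 25.475
```

step_arm(
  increments=[
    [0.04,-0.03,0,0],
    [0.07,-0.06,0,0],
    [0.07,-0.06,0,0],
    [0.07,-0.06,0,0],
  ],
)

```text
t: 25.98
tool_pos: [0.4877, 0.2497, 0.1002]
tool_rot: [-0.059, 3.131, 0.021]
force: [15.0, 26.9, -0.1]
gripper_width: 0.272
grip_force: 26.6
```

```bash
python3 - <<'E'
from h import *
crank()
t=snapshot("top");s=snapshot("scene");S2=np.array([.4485,.2815])
def prof(cam,img,z,xo,ys):
    g=img.astype(np.float32).mean(2); P=np.array([proj(cam,np.r_[S2+E_*y/1e3+X_*xo/1e3,z]) for y in ys],np.float32)
    return cv2.remap(g,P[:,0].reshape(1,-1),P[:,1].reshape(1,-1),cv2.INTER_LINEAR)[0].astype(int)
ys=np.arange(54,92,2);print("y",*ys)
for xo in(-10,0,10): print("topN",xo,*prof(t,t["img"],.047,xo,ys))
for xo in(-20,-10,10,20): print("scnN",xo,*prof(s,s["img"],.049,xo,ys))
E
```

```text
r 50.4 ang -39.7 F rad -5.6 F ccw 30.3 Fz -0.1 z 0.1002 w 0.272 t 25.975
y 54 56 58 60 62 64 66 68 70 72 74 76 78 80 82 84 86 88 90
topN -10 74 74 73 72 74 75 74 73 71 72 73 73 73 74 73 70 72 72 72
topN 0 74 75 74 76 73 68 71 75 72 71 73 73 72 71 73 72 70 69 73
topN 10 73 72 73 73 72 71 71 72 73 72 72 72 71 70 69 69 68 68 68
scnN -20 131 97 95 118 126 124 130 146 155 164 185 200 204 196 193 190 191 192 191
scnN -10 157 158 157 147 125 112 130 147 161 194 194 183 192 194 192 187 188 191 193
scnN 10 134 111 125 140 136 123 126 146 150 163 216 243 253 254 253 252 251 250 251
scnN 20 151 158 147 140 137 144 150 166 179 183 180 193 226 228 227 228 227 214 210
```

The tangential force jumped to 30 N with the arm almost stopped, so the shaft is at its stop. I'll relax, release and lift away.

step_arm(
  increments=[
    [-0.05,0.05,0,0],
    [-0.1,0.1,0,0],
    [-0.1,0.1,0,0],
  ],
)

```text
t: 26.45
tool_pos: [0.4902, 0.2522, 0.099]
tool_rot: [-0.057, 3.137, 0.009]
force: [6.3, 10.4, 7.3]
gripper_width: 0.271
grip_force: 25.3
```

```bash
python3 -c "
from h import *
crank()"
```

```text
r 50.8 ang -35.7 F rad -1.0 F ccw 12.1 Fz 7.3 z 0.099 w 0.271 t 26.45
```

step_arm(
  increments=[
    [-0.04,0.04,0,0],
    [-0.04,0.04,0,0],
  ],
)

```text
t: 26.7
tool_pos: [0.4911, 0.2534, 0.0986]
tool_rot: [-0.057, 3.14, 0.005]
force: [2.9, 4.3, 8.7]
gripper_width: 0.273
grip_force: 23.8
```

step_arm(
  increments=[
    [0,0,0,0],
    [0,0,0,0],
    [0,0,0,0],
    [0,0,0,0],
    [0,0,-0.4,0],
    [0,0,-0.9,0],
    [0,0,-1.6,0],
    [0,0,-2.2,0],
    [0.8,0,-2.4,0],
    [1.6,-0.8,-2.4,0],
    [2.4,-1.6,-2.4,0],
    [2.8,-2.4,-2.4,0],
    [2.8,-3.2,-2.4,0],
    [2.8,-4.0,-2.4,0],
    [2.8,-4.8,-2.4,0],
    [2.8,-5.6,-2.4,0],
    [2.8,-6.0,-2.4,0],
    [2.8,-6.0,-2.4,0],
  ],
  gripper=-0.2,
)

```text
t: 28.95
tool_pos: [0.3349, -0.1158, 0.2419]
tool_rot: [0.05, -3.141, -0.0]
force: [0.4, 0.8, -0.2]
gripper_width: 0.596
grip_force: 0.0
```

```bash
python3 - <<'E'
from h import *
print(get_obs()["force"])
t=snapshot("top");s=snapshot("scene");S2=np.array([.4485,.2815])
def prof(cam,img,z,xo,ys):
    g=img.astype(np.float32).mean(2); P=np.array([proj(cam,np.r_[S2+E_*y/1e3+X_*xo/1e3,z]) for y in ys],np.float32)
    return cv2.remap(g,P[:,0].reshape(1,-1),P[:,1].reshape(1,-1),cv2.INTER_LINEAR)[0].astype(int)
ys=np.arange(54,92,2);print("y",*ys)
for xo in(-20,-10,0,10,20): print("topN",xo,*prof(t,t["img"],.047,xo,ys))
w=blob(t,(0,0,195),(180,30,255),(330,220,382,268));print(cv2.minAreaRect(w[0]))
for n,c in(("top",t),("scene",s)):
    a=np.radians(-35);p=np.r_[np.array([.4489,.2819])+.052*np.array([np.cos(a),np.sin(a)]),.128];u=proj(c,p);x,y=u.astype(int)
    print(n,u.round(1),[(np.round(cv2.minEnclosingCircle(q)[0],1),cv2.contourArea(q)) for q in blob(c,(0,0,150),(180,60,255),(x-9,y-9,x+10,y+10))[:4]])
    g=c["img"].mean(2).astype(int)[y-6:y+9,x-8:x+9];print(g)
# loose items: compare with the first pictures
for n,c in(("top",t),("scene",s)):
    d=cv2.absdiff(c["img"][:,:,::-1],cv2.imread(f"pics/{n}0.png")).max(2)>45
    d=cv2.morphologyEx(d.astype(np.uint8),cv2.MORPH_OPEN,np.ones((3,3)))
    print(n,[q[:5].tolist() for q in cv2.connectedComponentsWithStats(d)[2][1:] if q[4]>15])
E
```

```text
[ 0.4045423   0.76560295 -0.20237818]
y 54 56 58 60 62 64 66 68 70 72 74 76 78 80 82 84 86 88 90
topN -20 134 89 74 87 103 102 114 150 176 162 115 132 179 222 214 212 211 211 212
topN -10 172 159 142 142 158 109 98 153 171 153 135 140 196 214 216 210 207 211 211
topN 0 109 118 114 120 116 99 74 120 156 158 121 137 172 204 214 212 209 206 207
topN 10 120 115 114 116 111 76 93 138 183 163 130 127 171 197 210 213 211 209 209
topN 20 82 85 85 121 127 120 112 162 170 156 135 135 191 215 211 208 211 212 211
((361.351318359375, 245.89187622070312), (38.4693603515625, 20.056673049926758), 9.462322235107422)
top [323.  219.8] [(array([322.5, 219.5]), 3.0)]
[[115 117 120 118 117 117 120 118 120 118 120 117 117 115 117 113 116]
 [116 120 115 115 116 119 123 121 126 125 121 120 119 115 119 118 114]
 [120 119 116 116 117 117  99  89  90  96  96 106 124 117 117 116 117]
 [118 117 119 118 120  95  40  10  12  16  16  63 111 125 119 111 116]
 [119 121 119 117  95  42  19  48  84  37   9  27  62 106 118 120 117]
 [116 116 116 112  61  18  41 101 154 119  54  18  20  68 120 117 115]
 [ 91  96 103  99 
[... 2036 characters left out ...]
59], [402, 377, 25, 19, 183], [382, 383, 17, 17, 197], [489, 390, 14, 10, 101], [434, 396, 11, 4, 36]]
scene [[538, 0, 16, 23, 221], [548, 0, 92, 192, 6188], [461, 3, 53, 151, 2305], [602, 7, 38, 77, 1514], [495, 24, 48, 112, 1033], [597, 70, 14, 26, 196], [466, 108, 7, 9, 48], [468, 127, 4, 5, 17], [540, 139, 5, 5, 21], [460, 155, 5, 12, 49], [463, 160, 85, 81, 2986], [405, 168, 40, 25, 495], [515, 174, 18, 32, 342], [317, 185, 10, 30, 218], [344, 195, 38, 19, 249], [529, 198, 7, 5, 26], [554, 199, 23, 29, 204], [320, 214, 13, 8, 54], [337, 215, 8, 12, 60], [343, 227, 5, 5, 21], [538, 235, 5, 5, 19], [520, 241, 6, 5, 23], [254, 252, 36, 35, 563], [626, 270, 13, 8, 55], [532, 298, 5, 4, 17]]
```

The crank is on the shaft and the jaw carriage has moved about 12.5–13 mm. The sprung pad moved about 11 mm, so it is pressed in roughly 2 mm against the panel. The panel is straight with the bed, and only the panel, crank, bed area and arm have changed in the pictures. Handing in.

```bash
python3 -c "
from bench import *
print(close_job())"
```

```text
the job is handed in; nothing more can be done
None
```

The job is handed in at about 29 s of the 72 s allowed: the panel lies flat and straight under the lip, the jaw clamps it with the shaft at its stop, the crank is still on the shaft, and the cups and bottle were not disturbed.

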